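# Lift the sample pan off a moisture balance with its pan fork

## Task

The drying run is over and the hood of the moisture balance stands open: pick up the pan fork by its black handle, slide it under the flange of the round sample pan, and lift the pan with the wood piece in it off the support star so that the balance can take its zero. Hold the pan on the fork at least 8 cm above the star, level and steady, for three seconds or more, and finish still holding it there. Use only the fork on the pan, do not press on the balance, keep the wood piece in the pan, and leave the other things on the bench where they are.

Things in the scene. Friction and masses are not known exactly. Their poses are not given: they have to be found in the camera images.
- moisture_balance: Off-white table-top moisture balance, fixed on the bench, 164 mm wide, local x from -149 (front) to +180 mm. Origin on the bench under the centre of the pan support; local x points from the control panel to the hood, z up. Flat deck 48 mm above the bench; a low ring on it, radius 62 mm, reaches 53 mm. The control panel slopes from 48 mm high at local x -64 mm down to 24 mm at -149 mm.
- pan_support (a point): Centre of the top of the three-armed steel support star (arms reach 30 mm out) on which the pan stands, 68 mm above the bench; axes as the balance's. Nothing stands between control panel and pan. The open hood stands upright behind: its inner face is 100 mm or more behind this point and it is 245 mm high.
- sample_pan: Loose round aluminium pan, about 40 g: body 67 mm wide at the bottom, 70 mm at the top, with a flat flange 92 mm in diameter round its mouth. Origin at the centre of its underside, z up; its yaw is arbitrary. The flange's underside is 9 mm and its top 11.5 mm above the origin: while it stands on the star the space under the flange is free from 53 to 77 mm above the bench.
- wood_piece: Wooden test piece 28 x 28 x 12 mm, about 12 g, lying loose on the pan's floor (2 mm above the pan's origin). Origin at the centre of its underside.
- pan_fork: Pan fork, 120 g, flat on the bench left or right of the balance: U-shaped steel sheet, 3 mm thick, with cranked black handle. Origin at the centre of the U, on the sheet's underside; local x points away from the handle, out of the U's mouth, z up. The opening is 78 mm wide, round at the back (radius 39 mm about the origin); prongs 15 mm wide, 108 mm over both, end 40 mm ahead of the origin.
- fork_seat (a point): Centre of the U, level with the sheet's top face, 3 mm above the fork's origin; axes as the fork's. The pan sits right with its axis here: its body hangs in the U and its flange rests on the sheet. Small stops, 2 mm high, stand on the prongs 34 to 40 mm ahead of this point.
- fork_grip (a point): Grip point in the middle of the straight black handle, 119 mm behind the fork's origin and 24 mm above its underside; axes as the fork's. The handle is 16 mm wide (local y), 18 mm high (15 to 33 mm above the underside) and runs from 79 to 179 mm behind the origin; a neck joins it to the U.
- slide_box: Green slide box, 85 x 103 x 33 mm, closed, on the other side of the balance from the fork (leave alone). Origin at the centre of its underside.
- timer: Small white bench timer, 70 x 62 x 18 mm, on the bench in front of the balance (leave alone). Origin at the centre of its underside.
- petri_0: Closed petri dish, 60 mm in diameter, 14 mm high, on the bench in front of the balance (leave alone). Origin at the centre of its underside.

How it is judged:
By the outcome, as a careful person would: the job done as asked, in the order asked, and still so for the second after the job is handed in, while the arm keeps its last pose, push and grip.
It also fails if it takes over 51 s, if anything falls off the work surface, if the arm or the gripper's body presses on something with over 40 N, if the wrist force passes 120 N, or if a joint passes its speed limit or range.

## Robot

A 6-joint arm with a two-finger parallel gripper is mounted at the origin on a cart in front of the work surface, level with it; the furniture and walls round the work are solid. World frame = base frame: x ahead of the robot, y to its left, z up, the work surface at z = 0. Lengths are in mm, angles in rad, forces in N, time in s.
With the tool pointing down it reaches from about 275 to 850 mm from the base axis. Payload 19 kg.
Tool frame: the origin (TCP) lies between the finger pads, 19 mm behind the fingertips; this is the grasp point; z points along the fingers, y is the line along which they close (so a half turn about z gives the same grasp; the last joint's range is limited). The gripper opens to 85 mm and grips with 20 to 120 N. Pads are 22 mm wide; open, the fingers measure 114 mm over their backs; the gripper's body (76 mm by 85 mm) begins 54 mm behind the grasp point. The pads swing forward as they close: fully open they stand 13 mm farther back than shut.
Start: joints at [-1.463, 0.15, 1.437, -0, 1.554, -0.134], TCP at [137.66, -558.249, 249.967] pointing down, gripper open.
Joint ranges: [-2.8, 2.8], [-0.68, 2.1], [0.12, 2.68], [-1.39, 4.53], [0.16, 2.79], [-2.81, 2.81]. Speed limits (rad/s): [1.89, 1.89, 2.22, 3.01, 3.01, 3.01].

## Interface

Orientations are given as a unit quaternion [x, y, z, w].
In Python, from workcell import ctrl, imaging, ticket, boxes_of, masks_of, mark_of gives the robot as it stands.
- The arm moves only by the tool play_rows, never from a script. Its argument "rows" is a list of rows, each an object of numbers: "x", "y", "z": the shift along the tool's x, y, z in m; "yaw": the turn about the tool's z in degrees. In form: [{"x": .., "y": .., "z": .., "yaw": ..}, ...]. A call has 1 to 8 rows; each row is the pose to reach, as a shift and turn from the pose commanded when the call began, along the tool's axes at that moment; what a row does not reach only later rows make up. A row lasts 1/8 s, in which the tool goes at most 62.5 mm and 10.7 degrees, less where a joint would pass 70% of its speed; a pose out of reach is approached as far as the arm can. A call with a gripper value outside its range is refused whole. "hand" is the opening, from 0 (shut) to 1 (fully open), set as the call begins (left out, the last holds). The fingers move at their own pace and stop on an object; "grip_force" is the grip in N (left out, the last holds). Time passes only in rows, so rows that repeat a pose let the fingers close. It gives the time, the measured TCP pose, the force, the opening and the grip force at its end, in the units of the state.
- ctrl.sense(): the state, without advancing time (a new reading comes with each control period).
- imaging.read_camera(name): name is "scene" or "top" or "wrist"; returns the picture (480x640x3 uint8, red, green, blue); there is no depth.
- imaging.camera_model(name): a dict with "mtx" (3x3 intrinsics, pixels), "distortion" ([k1, k2, p1, p2, k3] as OpenCV has them; the pictures are not rectified), "position" and "attitude" of the camera in the world. Camera axes: x right, y down, z forward; pixel columns grow to the right and rows downward; lengths in mm; the calibration is good to about 2 mm. A picture is of the moment at which its call begins: read the wrist's pose just before it. camera_model takes no time and is no camera call; for the wrist camera it gives the pose at the moment of the call.
- ticket.finish_job(): hands the job in; it is judged then, once.
Trained networks look in the newest picture that a camera, given by its name, has taken for a name from the list of things; names that differ only in an ending like _2 or _b are one class to them, and where a whole thing is asked for, a point or a joint stands for the part that bears it (a point fixed in the world has none). Each returns a list of dicts, best first, with "confidence" (0 to 1); they miss things now and then, are a little off and sometimes report something else, mostly with a low value. They report only what shows in the picture. A call takes as long as a camera call.
- boxes_of(camera, thing): "extent" ([centre column, centre row, width, height] in pixels, round what is visible of it).
- masks_of(camera, thing): "mask" (480x640 bool, what is visible of it) and "extent" ([centre column, centre row, width, height] in pixels, round what is visible of it).
- mark_of(camera, thing): "position" ([column, row] in pixels: a listed point, or the origin of a listed thing).
The state is a dict: "t": time; "qpos": joint angles; "dq": joint speeds; "joint_torque": joint torques, N m; "tool_pos": TCP position; "orientation": TCP orientation; "wrist_force": force on the tool from outside, world axes, zero at the start; "moment": the same for the moment, N m; "width": opening from 0.0 (shut) to 1.0 (fully open); "gripper_force": force on a finger pad.
Only numpy, scipy, OpenCV 4.12 (cv2) and the standard library are available. Lean on these libraries where they do the work, as an engineer would, in place of code of your own. Each camera call takes 0.05 s, during which the arm holds its last target. There are 200 camera calls.

## Working session

There is one attempt and no reset: what is moved stays moved. The work goes in short steps, Python scripts to look and compute and a tool call to move; the robot and the scene stay as the last step left them, time stands still between calls to the robot, and variables do not carry over. Pictures are saved under pics/ and viewed, at most 10 in all, crops included, and the job is handed in when it is done.

Besides the shell and the picture viewer there is one more tool, called after "Emit:" by a JSON object that holds its "api" and its "payload", one argument or row to a line. play_rows: Moves the arm, as the interface text tells. Its arguments: {"type":"object","properties":{"rows":{"type":"array","items":{"type":"object","properties":{"x":{"type":"number"},"y":{"type":"number"},"z":{"type":"number"},"yaw":{"type":"number"}}}},"hand":{"type":"number"},"grip_force":{"type":"number"}},"required":["rows"]}

```bash
mkdir -p pics; ls; cat > h.py <<'E'
import numpy as np, cv2
from scipy.spatial.transform import Rotation as R
from workcell import ctrl, imaging, ticket, boxes_of, masks_of, mark_of
def ray(m,px):
    u=cv2.undistortPoints(np.array([[px]],float),np.array(m["mtx"],float),np.array(m["distortion"],float))[0,0]
    d=R.from_quat(m["attitude"]).apply([u[0],u[1],1]); return np.array(m["position"],float),d/np.linalg.norm(d)
def onz(m,px,z):
    o,d=ray(m,px); return o+d*(z-o[2])/d[2]
def tri(rs):
    A=sum(np.eye(3)-np.outer(d,d) for o,d in rs); b=sum((np.eye(3)-np.outer(d,d))@o for o,d in rs)
    p=np.linalg.solve(A,b); return p,[round(float(np.linalg.norm(np.cross(p-o,d))),1) for o,d in rs]
def proj(m,p):
    Rm=R.from_quat(m["attitude"]).as_matrix().T; t=-Rm@np.array(m["position"],float)
    return cv2.projectPoints(np.array(p,float).reshape(-1,1,3),cv2.Rodrigues(Rm)[0],t,np.array(m["mtx"],float),np.array(m["distortion"],float))[0][:,0]
def snap(c,f):
    im=imaging.read_camera(c); cv2.imwrite("pics/"+f,im[:,:,::-1]); return im
E
python3 - <<'E'
from h import *
np.set_printoptions(precision=1,suppress=True)
M={c:imaging.camera_model(c) for c in("scene","top")}
for c in M: snap(c,c+"0.png"); print(c,M[c]["position"],M[c]["attitude"])
for t in["pan_support","sample_pan","wood_piece","pan_fork","fork_seat","fork_grip","moisture_balance","slide_box","timer","petri_0"]:
    rs=[]
    for c in M:
        r=mark_of(c,t)
        if r: print(t,c,round(r[0]["confidence"],2),np.array(r[0]["position"])); rs.append(ray(M[c],r[0]["position"]))
    if len(rs)==2: print("   ",*tri(rs))
s=ctrl.sense(); print(s["orientation"],s["t"])
E
```

```text
pics
scene [ 889.8 -977.5  923.2] [ 0.9  0.2 -0.1 -0.4]
top [ 407.1   -0.5 1435.1] [ 0.7 -0.7  0.  -0. ]
pan_support top 0.4 [366.5 285.7]
sample_pan scene 0.54 [375.6 251. ]
sample_pan top 0.71 [323.3 174.9]
    [667.7  29.8  71. ] [4.6, 4.6]
wood_piece scene 0.62 [377.9 253.1]
wood_piece top 0.51 [327.  179.9]
    [665.3  24.3  66.5] [4.7, 4.7]
pan_fork scene 0.82 [350.2 200.1]
pan_fork top 0.65 [208.1 237.3]
    [521.3 318.1  -9.4] [6.5, 6.5]
fork_seat scene 0.26 [374.3 254.4]
fork_seat top 0.74 [208.8 241.7]
    [ 556.9  381.5 -254.5] [23.5, 23.5]
fork_grip top 0.76 [198.3 285.8]
moisture_balance scene 0.71 [285.  231.4]
moisture_balance top 0.91 [329.8 180.2]
    [562.  -31.8 173.9] [89.8, 89.8]
slide_box scene 0.82 [264.6 358.7]
slide_box top 0.68 [459.6 240.8]
    [ 525.4 -303.4   10.9] [2.5, 2.5]
timer scene 0.98 [282.4 232.4]
timer top 0.6 [291.6 292.1]
    [394.2 108.4  -4.7] [1.0, 1.0]
petri_0 scene 0.96 [253.7 276.6]
petri_0 top 0.84 [368.7 286. ]
    [406.9 -83.    8.7] [4.0, 4.0]
[ 1.   0.1 -0.  -0. ] 1.1
```

View pics/top0.png

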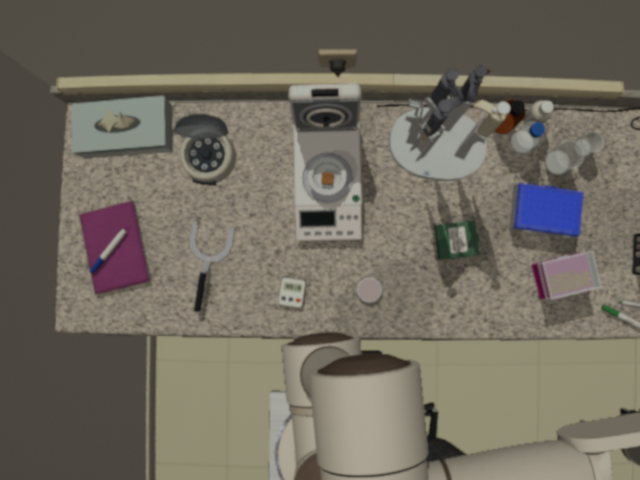

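View pics/scene0.png

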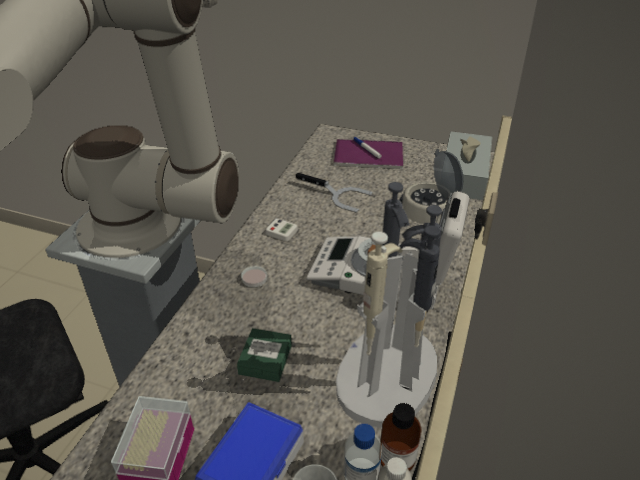

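```bash
cat >> h.py <<'E'
def plan(p,yaw,s=None):
    """tool-frame shift in m and yaw deg to reach TCP p (mm) with tool x at world yaw, pointing down"""
    s=s or ctrl.sense(); r=R.from_quat(s["orientation"]); d=r.inv().apply(np.array(p)-s["tool_pos"])/1000
    t=R.from_matrix(np.array([[np.cos(yaw),np.sin(yaw),0],[np.sin(yaw),-np.cos(yaw),0],[0,0,-1]]))
    print("shift",d.round(4),"rot(deg, tool axes)",np.degrees((r.inv()*t).as_rotvec()).round(2))
E
python3 - <<'E'
from h import *
np.set_printoptions(precision=3,suppress=True)
s=ctrl.sense(); print(s["tool_pos"],R.from_quat(s["orientation"]).as_matrix())
w=imaging.camera_model("wrist"); r=R.from_quat(s["orientation"])
print("cam in tool",r.inv().apply(np.array(w["position"])-s["tool_pos"]),(r.inv()*R.from_quat(w["attitude"])).as_matrix(),w["mtx"])
m=imaging.camera_model("top")
g=onz(m,[198.3,285.8],24);o=onz(m,[210,241],3);print(g,o,np.linalg.norm((g-o)[:2]))
yaw=np.arctan2(o[1]-g[1],o[0]-g[0]);print(yaw)
for px in[(328,179)]:print(onz(m,px,78))
b=[onz(m,p,48) for p in[(297,239),(361,240)]];print(b)
mid=(g+o)/2; plan([mid[0]-70,mid[1],330],yaw)
plan([mid[0]-70,mid[1],330],yaw+np.pi)
E
```

```text
[ 137.652 -558.235  249.952] [[ 0.971  0.239 -0.   ]
 [ 0.239 -0.971  0.   ]
 [ 0.    -0.    -1.   ]]
cam in tool [  81.445   -0.943 -124.603] [[ 0.    -0.948 -0.317]
 [ 1.     0.    -0.   ]
 [ 0.001 -0.317  0.948]] [[349.056   0.    319.667]
 [  0.    349.056 238.808]
 [  0.      0.      1.   ]]
[405.478 334.654  24.   ] [517.094 312.998   3.   ] 113.69739695808865
-0.19164208765428614
[660.91   20.061  78.   ]
[array([520.554,  93.051,  48.   ]), array([519.686, -59.9  ,  48.   ])]
shift [ 0.458 -0.796 -0.08 ] rot(deg, tool axes) [-0.01  0.   24.83]
shift [ 0.458 -0.796 -0.08 ] rot(deg, tool axes) [  -0.     -0.01 -155.17]
```

```bash
python3 - <<'E'
from h import *
plan([600,20,330],0)
E
```

```text
shift [ 0.5874 -0.4507 -0.08  ] rot(deg, tool axes) [-1.000e-02  0.000e+00  1.385e+01]
```

Emit:
{"api": "play_rows", "payload": {
  "rows": [
    {"x": 0.05, "y": -0.03, "z": -0.02, "yaw": 0},
    {"x": 0.1, "y": -0.065, "z": -0.04, "yaw": 2},
    {"x": 0.145, "y": -0.105, "z": -0.06, "yaw": 4},
    {"x": 0.19, "y": -0.145, "z": -0.08, "yaw": 6},
    {"x": 0.235, "y": -0.18, "z": -0.08, "yaw": 8},
    {"x": 0.28, "y": -0.215, "z": -0.08, "yaw": 10},
    {"x": 0.325, "y": -0.25, "z": -0.08, "yaw": 12},
    {"x": 0.37, "y": -0.285, "z": -0.08, "yaw": 13.85}
  ],
  "hand": 1,
  "grip_force": 80
}}

```text
t: 2.1
tool_pos: [429.5, -191.3, 330.2]
orientation: [1.0, -0.001, 0.0, 0.0]
wrist_force: [1.0, -1.0, -0.3]
width: 1.001
gripper_force: 0.0
```

```bash
python3 - <<'E'
from h import *
plan([600,20,330],0)
E
```

```text
shift [ 0.1703 -0.2114  0.0003] rot(deg, tool axes) [ 0.02 -0.03 -0.07]
```

Emit:
{"api": "play_rows", "payload": {
  "rows": [
    {"x": 0.03, "y": -0.045},
    {"x": 0.06, "y": -0.09},
    {"x": 0.09, "y": -0.13},
    {"x": 0.12, "y": -0.165},
    {"x": 0.15, "y": -0.195},
    {"x": 0.17, "y": -0.21},
    {"x": 0.17, "y": -0.21}
  ]
}}

```text
invalid input
```

```bash
cat > look.py <<'E'
from h import *
import sys,pickle
# usage: look.py tag thing...
tag=sys.argv[1]; s=ctrl.sense(); m=imaging.camera_model("wrist"); snap("wrist",tag+".png"); out={"m":m,"s":s}
for t in sys.argv[2:]:
    r=mark_of("wrist",t); out[t]=r
    print(t,[(round(q["confidence"],2),np.round(q["position"],1).tolist()) for q in r[:2]])
pickle.dump(out,open(tag+".pkl","wb"))
E
python3 look.py p1 pan_support sample_pan wood_piece moisture_balance
```

```text
pan_support []
sample_pan []
wood_piece []
moisture_balance [(0.55, [403.8, 108.4])]
```

View pics/p1.png

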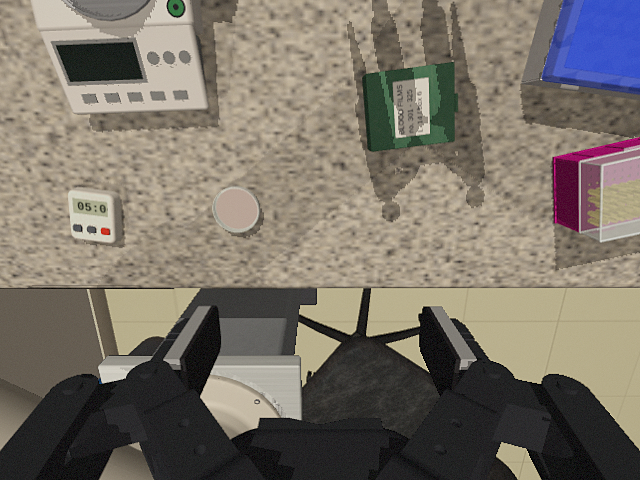

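The wrist picture (move refused) shows the balance top left with panel corners near (72,113),(208,108), timer, petri and the gripper below. I'll redo the move with all keys.

Emit:
{"api": "play_rows", "payload": {
  "rows": [
    {"x": 0.025, "y": -0.045, "z": 0, "yaw": 0},
    {"x": 0.05, "y": -0.09, "z": 0, "yaw": 0},
    {"x": 0.08, "y": -0.13, "z": 0, "yaw": 0},
    {"x": 0.11, "y": -0.165, "z": 0, "yaw": 0},
    {"x": 0.13, "y": -0.195, "z": 0, "yaw": 0},
    {"x": 0.14, "y": -0.21, "z": 0, "yaw": 0},
    {"x": 0.14, "y": -0.21, "z": 0, "yaw": 0}
  ]
}}

```text
t: 3.22
tool_pos: [568.8, 16.5, 329.7]
orientation: [1.0, -0.0, -0.0, 0.0]
wrist_force: [0.5, -0.0, 0.2]
width: 1.001
gripper_force: 0.0
```

```bash
python3 look.py p2 pan_support sample_pan wood_piece moisture_balance
```

```text
pan_support []
sample_pan [(0.57, [313.6, 100.4])]
wood_piece [(0.82, [312.7, 105.5])]
moisture_balance []
```

View pics/p2.png

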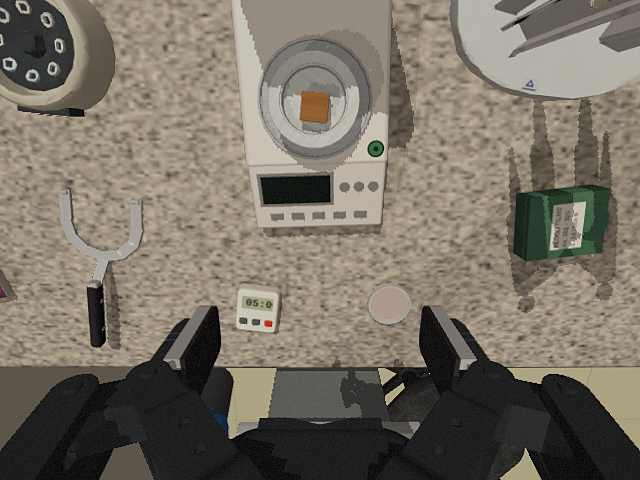

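```bash
python3 - <<'E'
from h import *
import pickle
np.set_printoptions(precision=1,suppress=True)
D=pickle.load(open("p2.pkl","rb"));m=D["m"]
mt=imaging.camera_model("top")
print("pan z70 wrist",onz(m,[313.6,100.4],70)," wood",onz(m,[312.7,105.5],70), "top wood",onz(mt,[327,179.9],70),"top pan",onz(mt,[323.3,174.9],68))
print("front corners",onz(m,[261,226],24),onz(m,[381,229],24))
for t in("pan_fork","fork_seat","fork_grip"):
    r=mark_of("wrist",t)
    for q in r[:1]: print(t,round(q["confidence"],2),q["position"],onz(m,q["position"],24 if "grip" in t else 3))
im=cv2.imread("pics/p2.png");k=4;x0,y0=230,30
c=cv2.resize(im[y0:170,x0:400],None,fx=k,fy=k,interpolation=cv2.INTER_CUBIC)
a=np.linspace(0,2*np.pi,90)
for r,z,col in((46,79.5,(0,0,255)),(35,79.5,(0,255,0)),(62,53,(255,0,0))):
    P=np.c_[661+r*np.cos(a),20+r*np.sin(a),0*a+z]
    q=((proj(m,P)-[x0,y0]+.5)*k)
    for p in q: cv2.circle(c,tuple(p.astype(int).tolist()),1,col,-1)
cv2.imwrite("pics/c1.png",c)
E
```

```text
pan z70 wrist [671.   23.8  70. ]  wood [666.1  24.8  70. ] top wood [660.2  22.5  70. ] top pan [672.6  31.5  68. ]
front corners [523.2  93.   24. ] [519.2 -61.4  24. ]
fork_grip 0.56 [96.1, 308.4] [403.1 330.3  24. ]
```

View pics/c1.png

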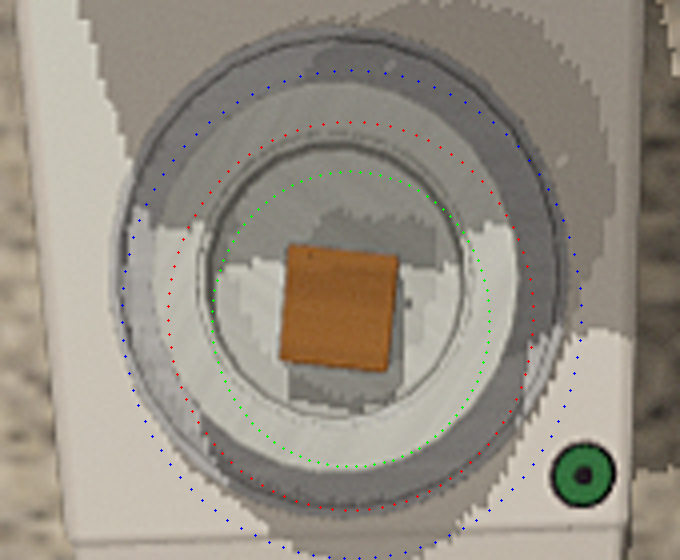

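The crop shows the flange's light ring offset about (-3.5,-10) px from my guess circles, so the pan is near (671,24), agreeing with the mark. Next is the fork.

```bash
python3 - <<'E'
from h import *
plan([380,330,230],-0.19)
E
```

```text
shift [-0.1887 -0.3133  0.1002] rot(deg, tool axes) [-0.   -0.02 10.85]
```

Emit:
{"api": "play_rows", "payload": {
  "rows": [
    {"x": -0.03, "y": -0.05, "z": 0.01, "yaw": 1.5},
    {"x": -0.06, "y": -0.1, "z": 0.03, "yaw": 3},
    {"x": -0.09, "y": -0.15, "z": 0.05, "yaw": 5},
    {"x": -0.12, "y": -0.2, "z": 0.07, "yaw": 7},
    {"x": -0.15, "y": -0.25, "z": 0.09, "yaw": 9},
    {"x": -0.18, "y": -0.295, "z": 0.1, "yaw": 10.85},
    {"x": -0.189, "y": -0.313, "z": 0.1, "yaw": 10.85},
    {"x": -0.189, "y": -0.313, "z": 0.1, "yaw": 10.85}
  ]
}}

```text
t: 4.62
tool_pos: [378.9, 330.8, 230.1]
orientation: [0.996, -0.093, 0.0, -0.0]
wrist_force: [0.0, -1.0, 0.0]
width: 0.999
gripper_force: 0.0
```

```bash
python3 look.py f1 pan_fork fork_seat fork_grip
```

```text
pan_fork []
fork_seat []
fork_grip [(0.56, [317.0, 184.9])]
```

View pics/f1.png

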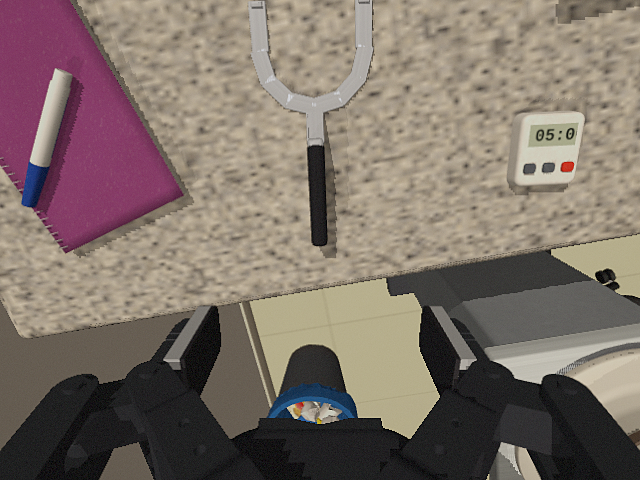

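The wrist view shows the fork: handle top from (316,146) to (319,243), U with inner prong edges near x=267/358 at row 30, prong outer edges 250/372.

```bash
python3 - <<'E'
from h import *
import pickle
np.set_printoptions(precision=1,suppress=True)
A=pickle.load(open("f1.pkl","rb"));B=pickle.load(open("p2.pkl","rb"));m=A["m"]
f=onz(m,[316.5,146],33);r=onz(m,[319.5,243],33);print("handle top",f,r,np.linalg.norm(f-r),(f+r)/2)
# prong edges from image row intensities
im=cv2.imread("pics/f1.png");hsv=cv2.cvtColor(im,cv2.COLOR_BGR2HSV)
bl=(im.max(2)<60)&(np.arange(480)[:,None]<260)&(abs(np.arange(640)[None]-318)<30)
n,L,S,C=cv2.connectedComponentsWithStats(bl.astype(np.uint8)); i=1+S[1:,4].argmax();print("handle blob",S[i],C[i])
L0=onz(m,[267,30],3);R0=onz(m,[358,30],3);print("inner",L0,R0,np.linalg.norm(L0-R0),(L0+R0)/2)
L1=onz(m,[250,30],3);R1=onz(m,[373,30],3);print("outer",np.linalg.norm(L1-R1),(L1+R1)/2)
c=(L0+R0+L1+R1)/4;g=(f+r)/2;d=c-g;print("yaw",np.arctan2(d[1],d[0]))
h=f-r;print("yaw handle",np.arctan2(h[1],h[0]))
yaw=np.arctan2(d[1],d[0]);
# inner back of U
b=onz(m,[314,96],3);print("U back",b, (b-g)[:2]@[np.cos(yaw),np.sin(yaw)])
print("grip tri marks",*tri([ray(m,A["fork_grip"][0]["position"]),ray(B["m"],[96.1,308.4])]))
print("rear-top tri",*tri([ray(m,[319.5,243]),ray(B["m"],[97,345])]),"front",*tri([ray(m,[316.5,146]),ray(B["m"],[95,285])]))
E
```

```text
handle top [439.4 323.3  33. ] [348.8 337.7  33. ] 91.73360846098586 [394.1 330.5  33. ]
handle blob [ 308  145   20  101 1619] [317.5 194.5]
inner [543.8 348.3   3. ] [528.8 268.9   3. ] 80.75481061293173 [536.3 308.6   3. ]
outer 109.16268186953025 [536.5 309.5   3. ]
yaw -0.14976205988714925
yaw handle -0.1577647670975774
U back [482.6 317.7   3. ] 89.3971879139841
grip tri marks [403.6 329.7  24.9] [0.1, 0.1]
rear-top tri [347.  337.8  29.1] [0.5, 0.5] front [439.2 323.7  24.7] [0.4, 0.4]
```

```bash
python3 - <<'E'
from h import *
plan([403.5,329.2,24],-0.155)
E
```

```text
shift [ 0.0229 -0.0043  0.2062] rot(deg, tool axes) [-0.   -0.01 -2.03]
```

Emit:
{"api": "play_rows", "payload": {
  "rows": [
    {"x": 0.012, "y": -0.003, "z": 0.04, "yaw": -1},
    {"x": 0.023, "y": -0.0043, "z": 0.08, "yaw": -2},
    {"x": 0.023, "y": -0.0043, "z": 0.12, "yaw": -2},
    {"x": 0.023, "y": -0.0043, "z": 0.155, "yaw": -2},
    {"x": 0.023, "y": -0.0043, "z": 0.18, "yaw": -2},
    {"x": 0.023, "y": -0.0043, "z": 0.195, "yaw": -2},
    {"x": 0.023, "y": -0.0043, "z": 0.206, "yaw": -2},
    {"x": 0.023, "y": -0.0043, "z": 0.206, "yaw": -2}
  ]
}}

```text
t: 5.82
tool_pos: [403.1, 329.8, 23.9]
orientation: [0.997, -0.077, -0.0, 0.0]
wrist_force: [-0.1, 0.5, -0.4]
width: 0.999
gripper_force: 0.0
```

```bash
python3 look.py f2 fork_grip
```

```text
fork_grip [(0.64, [321.7, 329.5])]
```

View pics/f2.png

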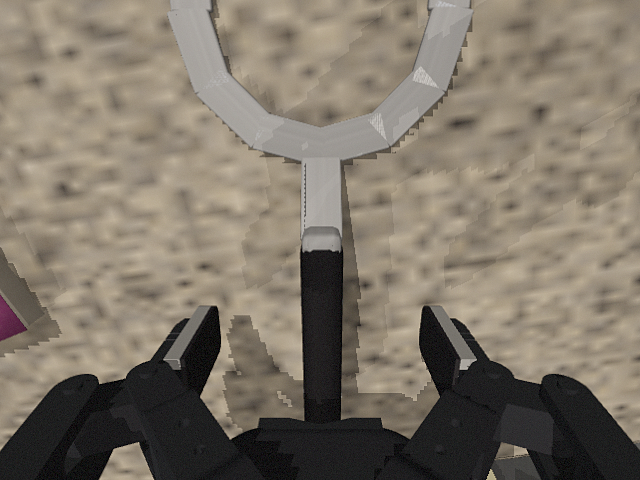

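The handle is centred between the fingers (x≈322 against 320), the U is straight ahead. Close.

Emit:
{"api": "play_rows", "payload": {
  "rows": [
    {"x": 0, "y": 0, "z": 0, "yaw": 0},
    {"x": 0, "y": 0, "z": 0, "yaw": 0},
    {"x": 0, "y": 0, "z": 0, "yaw": 0},
    {"x": 0, "y": 0, "z": 0, "yaw": 0},
    {"x": 0, "y": 0, "z": 0, "yaw": 0},
    {"x": 0, "y": 0, "z": 0, "yaw": 0},
    {"x": 0, "y": 0, "z": 0, "yaw": 0},
    {"x": 0, "y": 0, "z": 0, "yaw": 0}
  ],
  "hand": 0,
  "grip_force": 100
}}

```text
t: 6.92
tool_pos: [403.0, 330.0, 24.1]
orientation: [0.997, -0.077, -0.0, -0.0]
wrist_force: [-1.9, -0.6, 3.8]
width: 0.17
gripper_force: 97.5
```

```bash
python3 look.py f3 fork_seat pan_fork; python3 - <<'E'
from h import *
import pickle
m=pickle.load(open("f3.pkl","rb"))["m"]
s=ctrl.sense(); print(s["tool_pos"])
# expected fork model overlay, origin in tool frame
E
```

```text
fork_seat []
pan_fork []
[402.98620445 329.98973824  24.08143171]
```

View pics/f3.png

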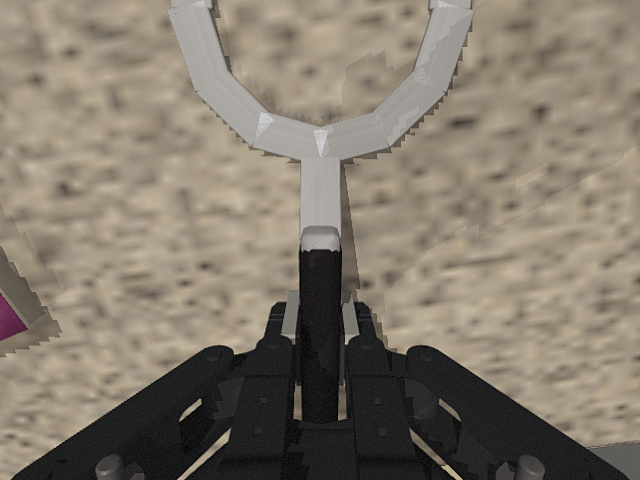

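```bash
python3 - <<'E'
from h import *
import pickle
np.set_printoptions(precision=1,suppress=True)
D=pickle.load(open("f3.pkl","rb"));m=D["m"];s=D["s"];r=R.from_quat(s["orientation"])
for n,p,z in(("inner back",(321,127),3),("outer back",(321,161),3),("L out",(170,5),3),("R out",(472,5),3),("L in",(214,5),3),("R in",(428,5),3),("handle front",(321,248),33),("handle front15",(321,248),24)):
    print(n,r.inv().apply(onz(m,p,z)-s["tool_pos"]))
E
```

```text
inner back [79.2 -0.4 21.1]
outer back [65.9 -0.4 21.1]
L out [121.3 -55.   21.1]
R out [121.3  54.1  21.1]
L in [121.3 -39.   21.1]
R in [121.3  38.2  21.1]
handle front [39.  -0.4 -8.9]
handle front15 [35.7 -0.4  0.1]
```

Emit:
{"api": "play_rows", "payload": {
  "rows": [
    {"x": 0, "y": 0, "z": -0.01, "yaw": 0},
    {"x": 0, "y": 0, "z": -0.03, "yaw": 0},
    {"x": 0, "y": 0, "z": -0.06, "yaw": 0},
    {"x": 0, "y": 0, "z": -0.1, "yaw": 0},
    {"x": 0, "y": 0, "z": -0.14, "yaw": 0},
    {"x": 0, "y": 0, "z": -0.18, "yaw": 0},
    {"x": 0, "y": 0, "z": -0.205, "yaw": 0},
    {"x": 0, "y": 0, "z": -0.205, "yaw": 0}
  ]
}}

```text
t: 8.07
tool_pos: [403.5, 330.2, 231.2]
orientation: [0.997, -0.077, 0.001, -0.001]
wrist_force: [-0.3, -1.2, -1.9]
width: 0.164
gripper_force: 97.6
```

```bash
python3 - <<'E'
from h import *
plan([552,23.6,230],0)
E
```

```text
shift [0.1939 0.2801 0.0011] rot(deg, tool axes) [-0.12 -0.16 -8.85]
```

Emit:
{"api": "play_rows", "payload": {
  "rows": [
    {"x": 0, "y": 0.03, "z": 0, "yaw": -1},
    {"x": 0.01, "y": 0.075, "z": 0, "yaw": -2},
    {"x": 0.03, "y": 0.12, "z": 0, "yaw": -4},
    {"x": 0.055, "y": 0.165, "z": 0, "yaw": -6},
    {"x": 0.09, "y": 0.205, "z": 0, "yaw": -7},
    {"x": 0.13, "y": 0.245, "z": 0, "yaw": -8.85},
    {"x": 0.17, "y": 0.27, "z": 0, "yaw": -8.85},
    {"x": 0.194, "y": 0.28, "z": 0, "yaw": -8.85}
  ]
}}

```text
t: 9.07
tool_pos: [552.4, 21.5, 227.6]
orientation: [1.0, -0.001, -0.001, -0.0]
wrist_force: [0.8, 0.4, -1.5]
width: 0.167
gripper_force: 97.8
```

Emit:
{"api": "play_rows", "payload": {
  "rows": [
    {"x": 0, "y": 0, "z": 0, "yaw": 0},
    {"x": 0, "y": 0, "z": 0, "yaw": 0}
  ]
}}

```text
t: 9.32
tool_pos: [551.0, 23.8, 228.2]
orientation: [1.0, 0.0, -0.001, -0.0]
wrist_force: [-0.2, 0.3, -1.0]
width: 0.17
gripper_force: 97.8
```

```bash
python3 look.py g1 sample_pan wood_piece fork_seat
```

```text
sample_pan []
wood_piece [(0.7, [320.2, 73.5])]
fork_seat []
```

View pics/g1.png

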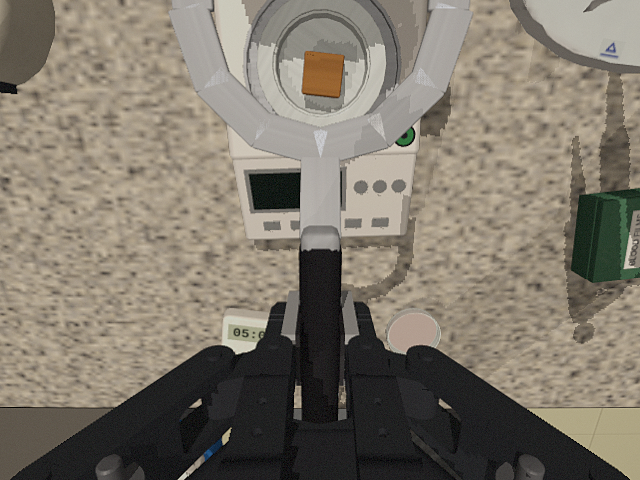

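The pan shows through the U, centred near (322,62), roughly aligned laterally; the fork has not moved in the grip. I'll fit the flange circle.

```bash
cat > fit.py <<'E'
from h import *
import pickle,sys
from scipy.ndimage import map_coordinates
np.set_printoptions(precision=2,suppress=True)
a=np.linspace(0,2*np.pi,240,endpoint=False)
V={}
for t in("p2","g1"):
    g=cv2.GaussianBlur(cv2.imread(f"pics/{t}.png",0).astype(float),(0,0),.8)
    V[t]=(g,pickle.load(open(t+".pkl","rb"))["m"])
def samp(t,x,y,r,z):
    g,m=V[t];q=proj(m,np.c_[x+r*np.cos(a),y+r*np.sin(a),0*a+z]);return map_coordinates(g,[q[:,1],q[:,0]],order=1,mode="nearest")
def score(t,x,y,r,z):
    d=abs(samp(t,x,y,r+1.5,z)-samp(t,x,y,r-1.5,z))
    if t=="g1": d=d[(np.cos(a)>-.5)]
    return np.minimum(d,25).mean()
for t in V:
  for r,z in((46,79.5),(62,53)):
    best=max((score(t,x,y,r,z),x,y) for x in np.arange(660,684,.5) for y in np.arange(14,36,.5));print(t,r,np.array(best))
def both(x,y,z,r=46):return score("p2",x,y,r,z)+score("g1",x,y,r,z)
for z in(70,75,79.5,85):
    print(z,np.array(max((both(x,y,z),x,y) for x in np.arange(664,680,.5) for y in np.arange(18,30,.5))))
E
python3 fit.py
```

```text
p2 46 [ 21.9 670.   23. ]
p2 62 [ 23.07 671.    23.5 ]
g1 46 [ 16.29 669.5   23.  ]
g1 62 [ 14.57 669.5   23.5 ]
70 [ 37.68 672.    24.  ]
75 [ 38.76 670.5   23.5 ]
79.5 [ 38.14 669.5   23.  ]
85 [ 32.22 670.    27.  ]
```

```bash
python3 - <<'E'
from h import *
plan([440,22.8,87],0)
E
```

```text
shift [-0.1112  0.0011  0.1422] rot(deg, tool axes) [-0.01 -0.01  0.05]
```

Emit:
{"api": "play_rows", "payload": {
  "rows": [
    {"x": -0.03, "y": 0, "z": 0, "yaw": 0},
    {"x": -0.07, "y": 0.001, "z": 0, "yaw": 0},
    {"x": -0.1, "y": 0.001, "z": 0.02, "yaw": 0},
    {"x": -0.111, "y": 0.001, "z": 0.06, "yaw": 0},
    {"x": -0.111, "y": 0.001, "z": 0.1, "yaw": 0},
    {"x": -0.111, "y": 0.001, "z": 0.13, "yaw": 0},
    {"x": -0.111, "y": 0.001, "z": 0.141, "yaw": 0},
    {"x": -0.111, "y": 0.001, "z": 0.141, "yaw": 0}
  ]
}}

```text
t: 10.52
tool_pos: [440.6, 22.6, 88.3]
orientation: [1.0, 0.0, -0.0, -0.0]
wrist_force: [-1.1, -0.6, -1.5]
width: 0.17
gripper_force: 97.8
```

Emit:
{"api": "play_rows", "payload": {
  "rows": [
    {"x": 0, "y": 0, "z": 0, "yaw": 0},
    {"x": 0, "y": 0, "z": 0, "yaw": 0}
  ]
}}

```text
t: 10.78
tool_pos: [441.1, 22.4, 89.0]
orientation: [1.0, 0.0, 0.001, 0.0]
wrist_force: [-0.1, 0.2, -1.3]
width: 0.168
gripper_force: 97.8
```

```bash
python3 - <<'E'
from h import *
plan([551,22.8,86.5],0);print(ctrl.sense()["tool_pos"])
E
python3 look.py h1
```

```text
shift [ 0.1099 -0.0004  0.0026] rot(deg, tool axes) [ 0.01 -0.09  0.01]
[441.14185366  22.42118792  88.96006026]
```

Emit:
{"api": "play_rows", "payload": {
  "rows": [
    {"x": 0.008, "y": 0, "z": 0.002, "yaw": 0},
    {"x": 0.018, "y": 0, "z": 0.002, "yaw": 0},
    {"x": 0.03, "y": 0, "z": 0.002, "yaw": 0},
    {"x": 0.042, "y": 0, "z": 0.002, "yaw": 0},
    {"x": 0.052, "y": 0, "z": 0.002, "yaw": 0},
    {"x": 0.06, "y": 0, "z": 0.002, "yaw": 0},
    {"x": 0.065, "y": 0, "z": 0.002, "yaw": 0},
    {"x": 0.065, "y": 0, "z": 0.002, "yaw": 0}
  ]
}}

```text
t: 11.82
tool_pos: [505.8, 22.4, 86.0]
orientation: [1.0, 0.0, -0.0, -0.0]
wrist_force: [-0.1, 0.0, -1.6]
width: 0.168
gripper_force: 97.8
```

```bash
python3 look.py h2; python3 - <<'E'
from h import *
plan([551,22.8,86.5],0);print(ctrl.sense()["tool_pos"])
snap("scene","s2.png");c=cv2.imread("pics/s2.png")[200:310,290:450];h=cv2.resize(c,(640,440),interpolation=cv2.INTER_CUBIC)
w=cv2.imread("pics/h2.png");w=cv2.resize(w[:300,100:540],None,fx=.36,fy=.36)
h[-w.shape[0]:,-w.shape[1]:]=w;cv2.imwrite("pics/c2.png",h)
E
```

```text
shift [ 0.0454 -0.0003 -0.0006] rot(deg, tool axes) [-0.01  0.01  0.01]
[505.55036328  22.47906854  85.95695297]
```

View pics/c2.png

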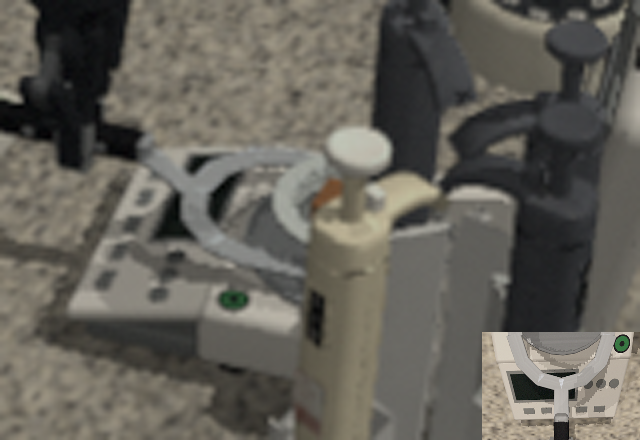

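The fork surrounds the pan's front below the flange, no contact force. Continue to the seat.

Emit:
{"api": "play_rows", "payload": {
  "rows": [
    {"x": 0.007, "y": 0, "z": 0, "yaw": 0},
    {"x": 0.015, "y": 0, "z": 0, "yaw": 0},
    {"x": 0.023, "y": 0, "z": 0, "yaw": 0},
    {"x": 0.031, "y": 0, "z": 0, "yaw": 0},
    {"x": 0.038, "y": 0, "z": 0, "yaw": 0},
    {"x": 0.043, "y": 0, "z": 0, "yaw": 0},
    {"x": 0.045, "y": 0, "z": 0, "yaw": 0},
    {"x": 0.045, "y": 0, "z": 0, "yaw": 0}
  ]
}}

```text
t: 12.92
tool_pos: [550.6, 22.5, 86.0]
orientation: [1.0, 0.0, -0.0, -0.0]
wrist_force: [-0.4, -0.6, -1.8]
width: 0.169
gripper_force: 97.8
```

```bash
python3 look.py h3 sample_pan wood_piece; python3 - <<'E'
from h import *
import pickle
np.set_printoptions(precision=2,suppress=True)
D=pickle.load(open("h3.pkl","rb"));m=D["m"];print(D["s"]["tool_pos"],D["s"]["wrist_force"])
g=cv2.GaussianBlur(cv2.imread("pics/h3.png",0).astype(float),(0,0),1)
from scipy.ndimage import map_coordinates
a=np.linspace(np.pi*.65,np.pi*1.35,80)
def sc(x,y,r=46,z=79.5):
    v=[]
    for k in(-1,1):
        q=proj(m,np.c_[x+(r+k)*np.cos(a),y+(r+k)*np.sin(a),0*a+z]);v.append(map_coordinates(g,[q[:,1],q[:,0]],order=1))
    return np.minimum(abs(v[1]-v[0]),25).mean()
print(np.array(sorted(((sc(x,y),x,y) for x in np.arange(664,678,.5) for y in np.arange(17,30,.5)))[-4:]))
E
```

```text
sample_pan [(0.69, [320.9, 19.4])]
wood_piece [(0.95, [320.5, 23.9])]
[550.62  22.47  85.96] [-0.44 -0.62 -1.76]
[[ 24.53 672.    24.  ]
 [ 24.61 671.5   23.  ]
 [ 24.61 671.5   23.5 ]
 [ 24.61 671.    23.  ]]
```

Emit:
{"api": "play_rows", "payload": {
  "rows": [
    {"x": 0.001, "y": 0, "z": -0.003, "yaw": 0},
    {"x": 0.001, "y": 0, "z": -0.006, "yaw": 0},
    {"x": 0.001, "y": 0, "z": -0.009, "yaw": 0},
    {"x": 0.001, "y": 0, "z": -0.011, "yaw": 0},
    {"x": 0.001, "y": 0, "z": -0.013, "yaw": 0},
    {"x": 0.001, "y": 0, "z": -0.016, "yaw": 0},
    {"x": 0.001, "y": 0, "z": -0.02, "yaw": 0},
    {"x": 0.001, "y": 0, "z": -0.024, "yaw": 0}
  ]
}}

```text
t: 14.08
tool_pos: [551.7, 22.5, 110.3]
orientation: [1.0, 0.0, 0.0, -0.0]
wrist_force: [-0.1, -0.4, -2.1]
width: 0.17
gripper_force: 97.8
```

```bash
cat > chk.py <<'E'
from h import *
import pickle,subprocess,sys
t=sys.argv[1]
print(subprocess.run(["python3","look.py",t,"sample_pan","wood_piece"],capture_output=True,text=True).stdout)
s=ctrl.sense();print(s["t"],np.round(s["tool_pos"],1),np.round(s["wrist_force"],2),np.round(s["moment"],2),round(s["width"],3),np.degrees(R.from_quat(s["orientation"]).as_euler("xyz")).round(2))
h=cv2.imread("pics/h3.png",0).astype(float);c=cv2.imread(f"pics/{t}.png",0).astype(float)
# wood colour centroid
im=cv2.imread(f"pics/{t}.png");hs=cv2.cvtColor(im,cv2.COLOR_BGR2HSV);o=(hs[...,0]>4)&(hs[...,0]<18)&(hs[...,1]>150);ys,xs=np.nonzero(o);print("wood",len(xs),xs.mean(),ys.mean(),ys.min(),ys.max())
E
python3 chk.py k1
```

```text
sample_pan []
wood_piece [(0.63, [321.1, 35.7])]

this script no longer has the robotException ignored in: <_io.TextIOWrapper mode='rw' encoding='UTF-8'>
Traceback (most recent call last):
BrokenPipeError: [Errno 32] Broken pipe
```

```bash
sed -i '/subprocess.run/d' chk.py; python3 - <<'E'
from h import *
import pickle
A=pickle.load(open("h3.pkl","rb"));B=pickle.load(open("k1.pkl","rb"))
p=onz(A["m"],A["wood_piece"][0]["position"],72);print(p)
for dz in(0,6,12,15):print(dz,proj(B["m"],p+[0,0,dz])[0])
E
python3 chk.py k1
```

```text
[664.32682731  23.18901246  72.        ]
0 [320.36475949  42.39691597]
6 [320.3840797  39.1375205]
12 [320.40504668  35.60043218]
15 [320.41621489  33.71642766]
14.225 [551.8  22.5 110.3] [-0.45 -0.64 -2.79] [-0.05  0.18  0.  ] 0.168 [-1.8e+02 -3.0e-02  1.0e-02]
wood 5788 321.24412577747063 38.5879405666897 0 465
```

Emit:
{"api": "play_rows", "payload": {
  "rows": [
    {"x": 0, "y": 0, "z": -0.005, "yaw": 0},
    {"x": 0, "y": 0, "z": -0.012, "yaw": 0},
    {"x": 0, "y": 0, "z": -0.02, "yaw": 0},
    {"x": 0, "y": 0, "z": -0.028, "yaw": 0},
    {"x": 0, "y": 0, "z": -0.035, "yaw": 0},
    {"x": 0, "y": 0, "z": -0.04, "yaw": 0},
    {"x": 0, "y": 0, "z": -0.043, "yaw": 0},
    {"x": 0, "y": 0, "z": -0.044, "yaw": 0}
  ]
}}

```text
t: 15.22
tool_pos: [551.7, 22.5, 154.1]
orientation: [1.0, 0.0, -0.0, -0.0]
wrist_force: [-0.2, 0.5, -1.9]
width: 0.166
gripper_force: 97.8
```

Emit:
{"api": "play_rows", "payload": {
  "rows": [
    {"x": 0, "y": 0, "z": -0.005, "yaw": 0},
    {"x": 0, "y": 0, "z": -0.012, "yaw": 0},
    {"x": 0, "y": 0, "z": -0.02, "yaw": 0},
    {"x": 0, "y": 0, "z": -0.028, "yaw": 0},
    {"x": 0, "y": 0, "z": -0.036, "yaw": 0},
    {"x": 0, "y": 0, "z": -0.042, "yaw": 0},
    {"x": 0, "y": 0, "z": -0.045, "yaw": 0},
    {"x": 0, "y": 0, "z": -0.046, "yaw": 0}
  ]
}}

```text
t: 16.23
tool_pos: [551.6, 22.4, 200.1]
orientation: [1.0, 0.0, -0.0, -0.0]
wrist_force: [-0.4, -0.6, -2.0]
width: 0.168
gripper_force: 97.8
```

```bash
python3 look.py k2 sample_pan wood_piece; python3 chk.py k2
```

```text
sample_pan []
wood_piece []
16.375 [551.6  22.5 199.8] [ 0.15 -0.37 -1.61] [-0.04  0.13  0.  ] 0.167 [-1.7999e+02  2.0000e-02  1.0000e-02]
wood 5777 321.1573481045525 38.386186602042585 0 468
```

Emit:
{"api": "play_rows", "payload": {
  "rows": [
    {"x": 0, "y": 0, "z": 0, "yaw": 0},
    {"x": 0, "y": 0, "z": 0, "yaw": 0},
    {"x": 0, "y": 0, "z": 0, "yaw": 0},
    {"x": 0, "y": 0, "z": 0, "yaw": 0},
    {"x": 0, "y": 0, "z": 0, "yaw": 0},
    {"x": 0, "y": 0, "z": 0, "yaw": 0},
    {"x": 0, "y": 0, "z": 0, "yaw": 0},
    {"x": 0, "y": 0, "z": 0, "yaw": 0}
  ]
}}

```text
t: 17.38
tool_pos: [551.6, 22.4, 200.0]
orientation: [1.0, 0.0, -0.0, -0.0]
wrist_force: [0.6, 0.2, -1.3]
width: 0.169
gripper_force: 97.8
```

Emit:
{"api": "play_rows", "payload": {
  "rows": [
    {"x": 0, "y": 0, "z": 0, "yaw": 0},
    {"x": 0, "y": 0, "z": 0, "yaw": 0},
    {"x": 0, "y": 0, "z": 0, "yaw": 0},
    {"x": 0, "y": 0, "z": 0, "yaw": 0},
    {"x": 0, "y": 0, "z": 0, "yaw": 0},
    {"x": 0, "y": 0, "z": 0, "yaw": 0},
    {"x": 0, "y": 0, "z": 0, "yaw": 0},
    {"x": 0, "y": 0, "z": 0, "yaw": 0}
  ]
}}

```text
t: 18.38
tool_pos: [551.7, 22.4, 200.1]
orientation: [1.0, 0.0, 0.0, -0.0]
wrist_force: [0.4, -0.4, -1.7]
width: 0.168
gripper_force: 97.8
```

Emit:
{"api": "play_rows", "payload": {
  "rows": [
    {"x": 0, "y": 0, "z": 0, "yaw": 0},
    {"x": 0, "y": 0, "z": 0, "yaw": 0},
    {"x": 0, "y": 0, "z": 0, "yaw": 0},
    {"x": 0, "y": 0, "z": 0, "yaw": 0},
    {"x": 0, "y": 0, "z": 0, "yaw": 0},
    {"x": 0, "y": 0, "z": 0, "yaw": 0},
    {"x": 0, "y": 0, "z": 0, "yaw": 0},
    {"x": 0, "y": 0, "z": 0, "yaw": 0}
  ]
}}

```text
t: 19.38
tool_pos: [551.7, 22.4, 200.0]
orientation: [1.0, 0.0, -0.0, -0.0]
wrist_force: [-0.5, -0.6, -2.3]
width: 0.166
gripper_force: 97.8
```

Emit:
{"api": "play_rows", "payload": {
  "rows": [
    {"x": 0, "y": 0, "z": 0, "yaw": 0},
    {"x": 0, "y": 0, "z": 0, "yaw": 0},
    {"x": 0, "y": 0, "z": 0, "yaw": 0},
    {"x": 0, "y": 0, "z": 0, "yaw": 0},
    {"x": 0, "y": 0, "z": 0, "yaw": 0},
    {"x": 0, "y": 0, "z": 0, "yaw": 0},
    {"x": 0, "y": 0, "z": 0, "yaw": 0},
    {"x": 0, "y": 0, "z": 0, "yaw": 0}
  ]
}}

```text
t: 20.38
tool_pos: [551.7, 22.4, 200.0]
orientation: [1.0, 0.0, -0.0, -0.0]
wrist_force: [0.8, -0.1, -2.1]
width: 0.166
gripper_force: 97.8
```

```bash
python3 look.py k3 sample_pan wood_piece; python3 chk.py k3; python3 - <<'E'
from h import *
L=lambda t:cv2.imread(f"pics/{t}.png",0)
for a,b in(("f3","k3"),("k1","k3"),("k2","k3")):
  for n,(x,y,w,h) in {"neck/handle front":(296,215,50,50),"U left":(175,20,60,80),"pan/wood":(270,15,110,90)}.items():
    r=cv2.matchTemplate(L(b)[max(y-12,0):y+h+12,x-12:x+w+12],L(a)[y:y+h,x:x+w],cv2.TM_CCOEFF_NORMED);_,v,_,p=cv2.minMaxLoc(r);print(a,b,n,round(v,2),p[0]-12,p[1]-min(y,12))
E
```

```text
sample_pan []
wood_piece [(0.87, [318.8, 36.3])]
20.525 [551.7  22.4 200. ] [ 0.36 -0.13 -2.61] [-0.05  0.14 -0.  ] 0.166 [-179.99   -0.      0.  ]
wood 5793 321.1182461591576 39.15950284826515 0 476
f3 k3 neck/handle front 0.92 0 0
f3 k3 U left 0.55 12 -12
f3 k3 pan/wood -0.09 11 12
k1 k3 neck/handle front 0.8 0 0
k1 k3 U left 0.58 1 3
k1 k3 pan/wood 0.96 0 0
k2 k3 neck/handle front 1.0 0 0
k2 k3 U left 0.99 0 0
k2 k3 pan/wood 1.0 0 0
```

Pan and wood ride steadily on the level fork, about 10 cm above the star, for over 4 s.

```bash
python3 -c "
from h import *
print(ticket.finish_job())"
```

```text
the job is handed in; nothing more can be done
None
```

I handed the job in with the fork still holding the pan and wood piece about 10 cm above the star, level and steady for over 4 s beforehand (about 20.5 s used of 51); the interface returned no verdict.

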